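# Put the clean dish under the sliding hood of the condiment rack

## Robot

A 7-joint arm with a two-finger parallel gripper is mounted at the origin on a cart in front of the work surface, level with it; the furniture and walls round the work are solid. World frame = base frame: x ahead of the robot, y to its left, z up, the work surface at z = 0. Lengths are in m, angles in rad, forces in N, time in s.
With the tool pointing down it reaches from about 0.425 to 0.875 m from the base axis. Payload 9.9 kg.
Tool frame: the origin (TCP) lies at the very end of the fingers, on their centre line; the grasp point (between the pads) lies 19 mm behind it; z points along the fingers, y is the direction in which the jaws open and shut (so a half turn about z gives the same grasp; the last joint's range is limited). The gripper opens to 85 mm and grips with 20 to 120 N. Pads are 22 mm wide; open, the fingers measure 114 mm over their backs; the gripper's body (76 mm by 85 mm) begins 54 mm behind the grasp point. The pads swing forward as they close: fully open they stand 13 mm farther back than shut.
Start: joints at [1.197, 0.576, 0.025, 1.437, -0.015, 1.129, -0.057], TCP at [0.193, -0.647, 0.231] pointing down, gripper open.
Joint ranges: [-2.76, 2.76], [-0.34, 2.15], [-1.52, 1.57], [0.19, 2.46], [-1.09, 4.23], [0.17, 1.99], [-2.82, 2.82]. Speed limits (rad/s): [2.22, 2.22, 3.01, 3.01, 3.14, 3.14, 3.14].

## Interface

Orientations are given as a rotation vector (axis times angle).
In Python, from plant import manip gives the robot as it stands.
- The arm moves only by the shell command python3 -m creep 'ROWS' [FORCE]. ROWS is JSON, a list of rows, each a list of 7 numbers: the turn, a rotation vector about the tool's x, y, z in degrees, then the shift along the tool's x, y, z in mm, then the opening, from 0 (shut) to 1 (fully open). A call has 1 to 12 rows; each row shifts and turns the commanded pose from where the row before left it, along the tool's axes as they then stand; what a row does not reach is not made up. A row lasts 1/10 s, in which the tool goes at most 50 mm and 8.59 degrees, less where a joint would pass 70% of its speed; a pose out of reach is approached as far as the arm can. A call is refused whole if a number of a shift passes 50 or a number of a turn 8.59, either way. A call with a gripper value outside its range is refused whole. The fingers move at their own pace and stop on an object; FORCE is the grip in N (left out, the last holds). Time passes only in rows, so rows that do not move let the fingers close. It gives the time, the measured TCP pose, the force and the opening at its end, in the units of the state.
- manip.get_obs(): the state, without advancing time (a new reading comes with each control period).
- manip.capture(name): name is "scene" or "top"; returns (picture, depth): 420x560x3 uint8, red, green, blue; 420x560 float32, m along the optical axis (not along the pixel's ray), 0 where there is no reading.
- manip.camera_info(name): a dict with "intrinsics" (3x3 intrinsics, pixels), "camera_from_world" (4x4, takes a point from world to camera coordinates). Camera axes: x right, y down, z forward; pixel columns grow to the right and rows downward; lengths in m; the calibration is good to about 2 mm. A picture is of the moment at which its call begins. camera_info takes no time and is no camera call.
- manip.close_job(): hands the job in, once; it reports no verdict.
Trained networks look in the newest picture that a camera, given by its name, has taken for a name from the list of things; names that differ only in an ending like _2 or _b are one class to them, and where a whole thing is asked for, a point or a joint stands for the part that bears it (a point fixed in the world has none). Each returns a list of dicts, best first, with "score" (0 to 1); they miss things now and then, are a little off and sometimes report something else, mostly with a low value. They report only what shows in the picture. A call takes as long as a camera call.
- manip.regions_of(camera, target): "pixels" (420x560 bool, what is visible of it) and "bbox" ([centre column, centre row, width, height] in pixels, round what is visible of it).
The state is a dict: "clock": time; "q": joint angles; "joint_velocities": joint speeds; "joint_efforts": joint torques, N m; "tool_pos": TCP position; "orientation": TCP orientation; "ft_force": force on the tool from outside, world axes, zero at the start; "torque": the same for the moment, N m; "grip_width": finger opening in m.
Only numpy, scipy, OpenCV 4.12 (cv2) and the standard library are available. Lean on these libraries where they do the work, as an engineer would, in place of code of your own. Each camera call takes 0.05 s, during which the arm holds its last target.

## Task

Put the empty white dish away in the rack's one free bay: slide it along the counter (do not lift it off), round the things standing in the way, right in against the back of the bay. Then slide the rack's hood along its rail until it covers that dish squarely; if the hood is in the way before, move it aside first. Leave everything else standing where it is.

Things in the scene. Friction and masses are not known exactly. Their poses are not given: they have to be found in the camera images.
- rack: fixed wooden rack, 142 x 413 mm, three open-fronted bays in a row, turned differently each time; two bays hold a filled dish, one (it varies) is empty. Origin on the counter, mid-row; x points from the open front to the back wall, y along the row from right to left bay (seen from the front), z up. Back wall's inner face at x = +65 mm, 50 mm high; behind it a rail with posts up to 75 mm high
- bay_right (a point): where the dish's centre is, on the counter, when it is centred in the right bay (rack y = -136 mm) and touches the back wall (rack x = +6 mm); axes as the rack's. Each bay is 131 mm wide inside, between dividers 5 mm thick and 40 mm high that end in front at rack x = -62 mm. No floor plate or sill: the bare counter (its cork liner is paper-thin) runs straight in
- bay_middle (a point): the same for the middle bay (rack y = 0)
- bay_left (a point): the same for the left bay (rack y = +136 mm)
- hood (a joint): travel of the steel hood along rack y, m: 0 = over the right bay (stop), 0.136 = middle, 0.272 = left (stop). Starts anywhere, about 1.5 N friction, stays where left. It is 124 mm wide along y, top plate 48 to 51 mm high, with a front lip at rack x = -71 to -74 mm down to 8 mm above the counter, so a dish cannot pass under it; it slides over dividers and dishes without touching; its rail sleeves reach 73 mm high
- hood_knob (a point): middle of the hood's knob, 66 mm above the counter, at rack x = -20 mm, rack y = hood value - 136 mm. The knob is an upright black post, 16 mm diameter, 51 to 74 mm above the counter, with a 20 mm cap up to 80 mm; push it sideways to slide the hood
- dish: the empty white round dish to put away, 118 mm outer diameter, 34 mm high, inside open: floor 6 mm thick, inner radius 43 mm; 0.14 to 0.28 kg. Origin at the centre of its underside. The counter ends in front at x = 0.30 m
- mug_stack: block of white mugs stacked up to 175 mm high, standing fast right of the rack; seen from its origin its front (towards the robot) reaches to x - 168 mm and its side faces y + 190 mm (rack side) and y - 230 mm; no room to pass behind it
- ramekin_packets: white round dish with paper packets, 102 mm diameter, 39 mm high, standing in one bay; origin at the centre of its underside
- ramekin_sticks: white round dish with small sticks, 106 mm diameter, 39 mm high, standing in another bay; origin at the centre of its underside
- sugar_bowl: small glass bowl with sugar cubes, 77 mm diameter, 54 mm high, standing in the way; origin at the centre of its underside
- creamer: round creamer tin with a blue lid, 55 mm diameter, 82 mm high, standing in the way; origin at the centre of its underside
- beaker_a: brushed steel beaker, 64 mm diameter, 148 mm high, at the right; origin under its centre
- mug_a: white mug upside down, 70 x 99 mm with its handle, 90 mm high, at the right; origin at the centre of its underside outline

How it is judged:
On the way, in this order (a step that is already met when the one before it is completed fails the run):
1. the dish stands in the free bay, against its back (((x of dish in the frame of bay_right between -0.012 and 0.012 m and y of dish in the frame of bay_right between -0.015 and 0.015 m and height (world z) of dish below 0.006 m) or (x of dish in the frame of bay_middle between -0.012 and 0.012 m and y of dish in the frame of bay_middle between -0.015 and 0.015 m and height (world z) of dish below 0.006 m) or (x of dish in the frame of bay_left between -0.012 and 0.012 m and y of dish in the frame of bay_left between -0.015 and 0.015 m and height (world z) of dish below 0.006 m))), for 0.2 s.
2. the hood covers the dish squarely (((x of dish in the frame of bay_right between -0.012 and 0.012 m and y of dish in the frame of bay_right between -0.015 and 0.015 m and height (world z) of dish below 0.006 m and value of joint hood below 0.015 m) or (x of dish in the frame of bay_middle between -0.012 and 0.012 m and y of dish in the frame of bay_middle between -0.015 and 0.015 m and height (world z) of dish below 0.006 m and value of joint hood between 0.121 and 0.151 m) or (x of dish in the frame of bay_left between -0.012 and 0.012 m and y of dish in the frame of bay_left between -0.015 and 0.015 m and height (world z) of dish below 0.006 m and value of joint hood above 0.257 m))), for 0.2 s.
At the end, for the whole second after the job is handed in: the dish stands on the counter in the free bay, its edge within 12 mm of the back wall, at rest, and the hood is within 15 mm of squarely over that bay (((x of dish in the frame of bay_right between -0.012 and 0.012 m and y of dish in the frame of bay_right between -0.015 and 0.015 m and height (world z) of dish below 0.006 m and value of joint hood below 0.015 m) or (x of dish in the frame of bay_middle between -0.012 and 0.012 m and y of dish in the frame of bay_middle between -0.015 and 0.015 m and height (world z) of dish below 0.006 m and value of joint hood between 0.121 and 0.151 m) or (x of dish in the frame of bay_left between -0.012 and 0.012 m and y of dish in the frame of bay_left between -0.015 and 0.015 m and height (world z) of dish below 0.006 m and value of joint hood above 0.257 m)) and linear speed of dish below 0.01 m/s); the robot touches nothing.
It fails at once if the dish is lifted off the counter (more than 20 mm) (height (world z) of dish above 0.02 m).
It fails at once if another thing is shifted by more than 20 mm (distance of any of ramekin_packets, ramekin_sticks, sugar_bowl, creamer from where it was at the start of the episode above 0.02 m).
It fails at once if another thing is tipped (angle between any of ramekin_packets, ramekin_sticks, sugar_bowl, creamer's own z axis and vertical above 0.35 rad).
It also fails if it takes over 72 s, if anything falls off the work surface, if the arm or the gripper's body presses on something with over 40 N, if the wrist force passes 120 N, or if a joint passes its speed limit or range.

## Working session

There is one attempt and no reset: what is moved stays moved. The work goes in short steps, Python scripts to look and compute and a shell command to move; the robot and the scene stay as the last step left them, time stands still between calls to the robot, and variables do not carry over. Pictures are saved under pics/ and viewed, and the job is handed in when it is done.

```bash
ls; mkdir -p pics
python3 - <<'E'
from plant import manip
import cv2,numpy as np
print(manip.get_obs())
for n in("scene","top"):
    im,d=manip.capture(n); cv2.imwrite(f"pics/{n}0.png",im[:,:,::-1]); np.save(f"pics/{n}0.npy",d)
    print(manip.camera_info(n))
E
```

```text
pics
{'clock': 0.0, 'q': array([ 1.19717845,  0.57651808,  0.02482289,  1.43788296, -0.01501988,
        1.12900155, -0.05652753]), 'joint_velocities': array([ 0.00178788, -0.00085374, -0.00137519,  0.00261139, -0.00024065,
       -0.00060977,  0.00168603]), 'joint_efforts': array([ 6.19544335e-04, -7.65745354e+01,  2.25044198e+00, -2.85971296e+01,
        1.52872450e-02,  1.27427952e-02,  3.57306317e-05]), 'tool_pos': array([ 0.19279825, -0.64641969,  0.23046044]), 'orientation': array([-3.10707870e+00, -4.53447330e-01,  4.53725245e-04]), 'ft_force': array([-0.96097958,  0.72225653, -0.09338708]), 'torque': array([ 0.03473467, -0.0104168 , -0.01514338]), 'grip_width': 0.08537399537928834}
{'intrinsics': array([[428.91239322,   0.        , 274.55679573],
       [  0.        , 428.91239322, 211.35181878],
       [  0.        ,   0.        ,   1.        ]]), 'camera_from_world': array([[-0.53806919, -0.84270606, -0.01811177,  0.20411465],
       [-0.59101278,  0.3925089 , -0.70472736,  0.41605379],
       [ 0.60098705, -0.3684878 , -0.709247  ,  1.19351809],
       [ 0.        ,  0.        ,  0.        ,  1.        ]])}
{'intrinsics': array([[382.76450697,   0.        , 276.03459046],
       [  0.        , 382.76450697, 212.79520371],
       [  0.        ,   0.        ,   1.        ]]), 'camera_from_world': array([[-0.01263744, -0.99972505,  0.01975164, -0.10380598],
       [-0.99560917,  0.01074823, -0.0929885 ,  0.56948285],
       [ 0.09275064, -0.02084005, -0.99547125,  1.1060999 ],
       [ 0.        ,  0.        ,  0.        ,  1.        ]])}
```

View pics/scene0.png

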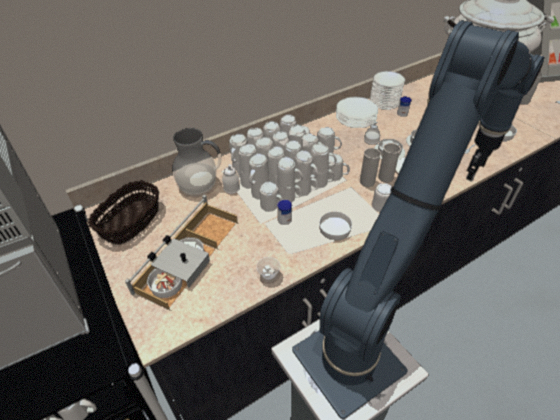

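View pics/top0.png

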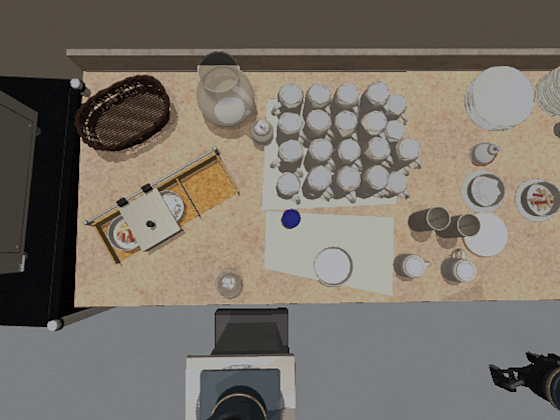

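The scene shows the dish at top-image (332,265), with the creamer at (291,218) and the sugar bowl at (229,284). The rack's right bay, around (205,185), is empty, and the hood is near the middle at about (150,218). Next I'll measure these.

```bash
cat > h.py <<'E'
from plant import manip
import cv2,numpy as np
def cam(n):
    c=manip.camera_info(n); return c["intrinsics"],c["camera_from_world"]
def cloud(n,d):
    K,T=cam(n); v,u=np.mgrid[:d.shape[0],:d.shape[1]]
    P=np.stack([(u-K[0,2])/K[0,0]*d,(v-K[1,2])/K[1,1]*d,d],-1)
    return (P-T[:3,3])@T[:3,:3]
def ray(n,u,v,z):
    K,T=cam(n); r=np.array([(u-K[0,2])/K[0,0],(v-K[1,2])/K[1,1],1])@T[:3,:3]
    o=-T[:3,:3].T@T[:3,3]; return o+r*(z-o[2])/r[2]
def proj(n,p):
    K,T=cam(n); q=K@(T[:3,:3]@np.asarray(p)+T[:3,3]); return q[:2]/q[2]
E
python3 - <<'E'
from h import *
d={n:manip.capture(n)[1] for n in("scene","top")}
for t in ["dish","creamer","sugar_bowl","rack","hood","hood_knob","ramekin_packets","ramekin_sticks","mug_stack"]:
    for n in("top","scene"):
        for r in manip.regions_of(n,t)[:2]:
            m=r["pixels"]; C=cloud(n,d[n])[m&(d[n]>0)]
            if len(C)<5: continue
            top=np.percentile(C[:,2],97)
            S=C[C[:,2]>top-.012]
            print(t,n,round(r["score"],2),np.round(r["bbox"]),len(C),"z",top.round(3),"lo",S.min(0).round(3),"hi",S.max(0).round(3),"mid",((S.min(0)+S.max(0))/2).round(3))
E
```

```text
dish top 0.82 [334. 268.  43.  40.] 1278 z 0.035 lo [ 0.355 -0.334  0.023] hi [ 0.468 -0.219  0.04 ] mid [ 0.412 -0.276  0.032]
dish top 0.28 [292. 218.  17.  19.] 289 z 0.084 lo [ 0.523 -0.177  0.075] hi [ 0.573 -0.126  0.085] mid [ 0.548 -0.151  0.08 ]
dish scene 0.88 [336. 225.  29.  28.] 750 z 0.035 lo [ 0.35  -0.337  0.024] hi [ 0.469 -0.217  0.04 ] mid [ 0.41  -0.277  0.032]
creamer top 0.66 [150. 217.  66.  68.] 2455 z 0.073 lo [0.53  0.236 0.062] hi [0.654 0.341 0.084] mid [0.592 0.289 0.073]
creamer scene 0.82 [286. 214.  15.  23.] 366 z 0.084 lo [ 0.521 -0.175  0.072] hi [ 0.574 -0.123  0.087] mid [ 0.548 -0.149  0.08 ]
sugar_bowl top 0.73 [164. 207. 157. 121.] 6291 z 0.069 lo [0.5   0.058 0.058] hi [0.76  0.432 0.084] mid [0.63  0.245 0.071]
sugar_bowl top 0.63 [229. 282.  26.  26.] 582 z 0.056 lo [ 0.33  -0.005  0.044] hi [0.404 0.069 0.059] mid [0.367 0.032 0.051]
sugar_bowl scene 0.63 [267. 268.  24.  22.] 446 z 0.056 lo [ 0.324 -0.006  0.044] hi [0.405 0.071 0.06 ] mid [0.365 0.032 0.052]
rack top 0.59 [163. 204. 159. 112.] 6461 z 0.069 lo [0.5   0.058 0.057] hi [0.76 
[... 715 characters left out ...]
2 0.16  0.028] hi [0.636 0.226 0.043] mid [0.594 0.193 0.035]
ramekin_packets scene 0.67 [192. 243.  19.  13.] 147 z 0.042 lo [0.562 0.163 0.03 ] hi [0.64  0.211 0.044] mid [0.601 0.187 0.037]
ramekin_sticks top 0.71 [124. 232.  35.  37.] 716 z 0.039 lo [0.464 0.29  0.027] hi [0.566 0.379 0.054] mid [0.515 0.334 0.041]
ramekin_sticks scene 0.88 [166. 283.  34.  31.] 718 z 0.039 lo [0.462 0.285 0.027] hi [0.569 0.377 0.052] mid [0.515 0.331 0.04 ]
mug_stack scene 0.6 [178. 262.  63.  51.] 1663 z 0.074 lo [0.527 0.239 0.063] hi [0.649 0.344 0.085] mid [0.588 0.292 0.074]
mug_stack scene 0.25 [193. 244.  21.   6.] 140 z 0.042 lo [0.562 0.163 0.03 ] hi [0.64  0.211 0.044] mid [0.601 0.187 0.037]
```

Run:
```python
from h import *
P=[]
for n in("top","scene"):
    im,d=manip.capture(n); C=cloud(n,d)[d>0]; 
    ok=(C[:,0]>.42)&(C[:,0]<.82)&(C[:,1]>0)&(C[:,1]<.46)&(C[:,2]>-.01)&(C[:,2]<.11); P.append((C[ok],im[d>0][ok]))
    S=1500
    img=np.zeros((600,690,3),np.uint8)
    C,col=P[-1]; o=np.argsort(C[:,2]); C=C[o]
    g=cv2.applyColorMap((np.clip(C[:,2],0,.085)/.085*255).astype(np.uint8).reshape(-1,1),cv2.COLORMAP_JET).reshape(-1,3)
    for p,c in zip(C,g):
        cv2.circle(img,(int((.46-p[1])*S),int((.82-p[0])*S)),2,c.tolist(),-1)
    cv2.imwrite(f"pics/h_{n}.png",img)
np.save("pics/P.npy",np.vstack([p[0] for p in P]))
im=cv2.imread("pics/top0.png"); cv2.imwrite("pics/crop.png",cv2.resize(im[140:280,75:255],None,fx=4,fy=4,interpolation=cv2.INTER_CUBIC))
```

```text
(no output)
```

View pics/h_top.png

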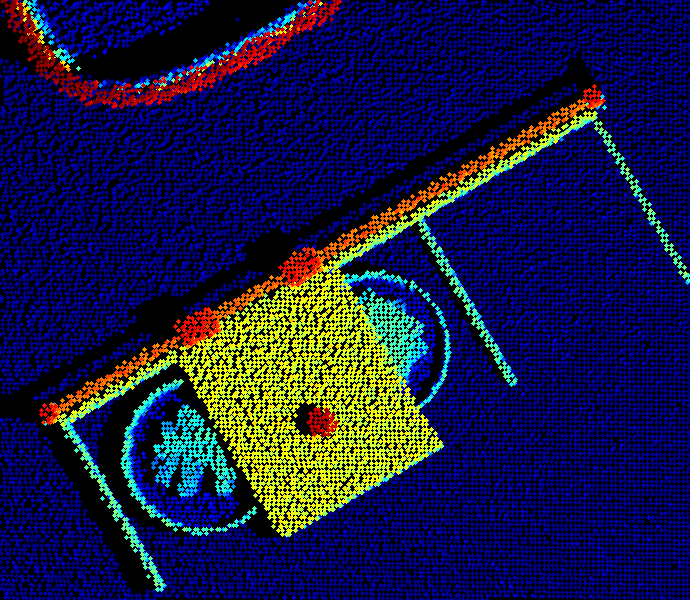

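View pics/crop.png

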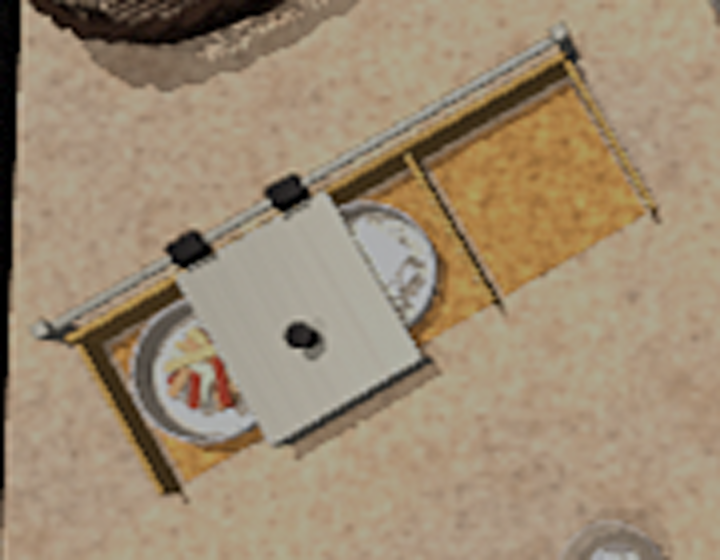

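Run:
```python
from h import *
from scipy.optimize import least_squares
P=np.load("pics/P.npy")
# initial guess: from picture
def px(c,r): return np.array([.82-r/1500,.46-c/1500])
a,b=px(64,425),px(593,110)
ydir=(a-b)/np.linalg.norm(a-b); th=np.arctan2(-ydir[0],ydir[1])
mid=(a+b)/2; o=mid-.067*np.array([np.cos(th),np.sin(th)])
p=np.array([o[0],o[1],th]); print(p)
def loc(p,Q): 
    c,s=np.cos(p[2]),np.sin(p[2]); d=Q[:,:2]-p[:2]; return np.c_[d@[c,s],d@[-s,c]]
for it in range(5):
    L=loc(p,P); z=P[:,2]
    dv=[]
    for yd in(-204,-68,204):
        m=(abs(L[:,1]-yd/1e3)<.008)&(z>.033)&(z<.046)&(L[:,0]>-.06)&(L[:,0]<.055); dv.append((m,yd/1e3))
    w=(z>.043)&(z<.056)&(L[:,0]>.055)&(L[:,0]<.076)&(L[:,1]<-.01)&(L[:,1]>-.2)
    def f(p):
        r=[loc(p,P[m])[:,1]-y for m,y in dv]
        r.append((loc(p,P[w])[:,0]-.0675)*.5); return np.concatenate(r)
    p=least_squares(f,p,loss="soft_l1",f_scale=.002).x
print(p,np.degrees(p[2]),[m.sum() for m,_ in dv],w.sum(),[ (loc(p,P[m])[:,1]).mean().round(4) for m,_ in dv], np.percentile(loc(p,P[w])[:,0],[2,25,50,75,98]).round(4))
L=loc(p,P); 
for m,_ in dv: 
    pass
for yd in(-204,-68,204):
    m=(abs(L[:,1]-yd/1e3)<.005)&(z>.03)&(z<.045)&(L[:,0]<.03);print("front",yd,np.percentile(L[m,0],1))
k=(z>.07)&(L[:,0]<.02)&(L[:,0]>-.06); print("knob",L[k].mean(0),((L[k].min(0)+L[k].max(0))/2)); 
c,s=np.cos(p[2]),np.sin(p[2]);R=np.array([[c,-s],[s,c]])
print("hood val",np.median(L[k][:,1])+.136,"bay_right",p[:2]+R@[.006,-.136],"entry",p[:2]+R@[-.14,-.136])
np.save("rack.npy",p)
for n,q in(("dish",(.411,-.277)),("cr",(.548,-.150)),("su",(.366,.032))): print(n,R.T@(np.array(q)-p[:2]))
```

```text
[0.58409974 0.20672102 0.53707689]
[0.58268337 0.20798019 0.52682785] 30.185012582832226 [np.int64(135), np.int64(148), np.int64(183)] 268 [np.float64(-0.2034), np.float64(-0.0677), np.float64(0.2035)] [0.0636 0.0658 0.0673 0.0693 0.0718]
front -204 -0.06042406774992324
front -68 -0.06100459618614768
front 204 -0.060669500751155805
knob [-0.01984597  0.05537802] [-0.02091166  0.05554228]
hood val 0.19117146793138198 bay_right [0.65624977 0.09343769] entry [0.53004644 0.02002979]
dish [-0.39224925 -0.33289862]
cr [-0.20997076 -0.29200177]
su [-0.27578424 -0.04317133]
```

Fit result: rack yaw is 30.2°, the right bay is free at (0.656, 0.093), and the hood is at 0.191, clear of that bay. The rack fit matches all the given sizes. My plan is to grip the dish's front rim with the jaws along rack x and slide it at constant yaw. First I'll turn the tool.

```bash
python3 -m creep '[[0,0,-8.5,0,0,0,1],[0,0,-8.5,0,0,0,1],[0,0,-8.5,0,0,0,1],[0,0,-8.5,0,0,0,1],[0,0,-8.5,0,0,0,1],[0,0,-8.5,0,0,0,1],[0,0,-8.5,0,0,0,1],[0,0,-8.5,0,0,0,1],[0,0,-8.5,0,0,0,1],[0,0,-8.5,0,0,0,1],[0,0,-8.5,0,0,0,1],[0,0,-8.5,0,0,0,1]]' 30
cat >> h.py <<'E'
from scipy.spatial.transform import Rotation as Ro
def to(*targets):
    o=manip.get_obs(); R=Ro.from_rotvec(o["orientation"]).as_matrix(); p=o["tool_pos"]
    print("at",p.round(4),"yaw tool y",np.degrees(np.arctan2(R[1,1],R[0,1])).round(2),"z",R[:,2].round(4),"F",o["ft_force"].round(1),"w",round(float(o["grip_width"]),4),"t",o["clock"],"q",o["q"].round(2))
    for t in targets:
        t=np.array(t,float); d=(R.T@(t-p))*1e3; print(t.round(3),"tool mm",d.round(1),"rows>=",round(np.linalg.norm(d)/50,1)); p=t
E
python3 -c "
from h import *
to((.367,-.303,.20),(.367,-.303,.10),(.367,-.303,.015))"
```

```text
clock: 2.4
tool_pos: [0.1928, -0.6469, 0.2313]
orientation: [-1.596, -2.706, 0.0]
ft_force: [0.5, -0.5, 0.9]
grip_width: 0.0856
at [ 0.1928 -0.6469  0.2313] yaw tool y 28.95 z [-1.e-04 -1.e-04 -1.e+00] F [ 0.5 -0.5  0.9] w 0.0856 t 2.4 q [ 1.46  0.6  -0.44  1.43  0.26  1.17  1.49]
[ 0.367 -0.303  0.2  ] tool mm [216.6 318.9  31.3] rows>= 7.7
[ 0.367 -0.303  0.1  ] tool mm [  0.   0. 100.] rows>= 2.0
[ 0.367 -0.303  0.015] tool mm [ 0.  0. 85.] rows>= 1.7
```

```bash
python3 -m creep '[[0,0,-1.2,0,0,0,1],[0,0,0,20,29,3,1],[0,0,0,20,29,3,1],[0,0,0,20,29,3,1],[0,0,0,20,29,3,1],[0,0,0,20,29,3,1],[0,0,0,20,29,3,1],[0,0,0,20,29,3,1],[0,0,0,20,29,3,1],[0,0,0,20,29,3,1],[0,0,0,20,29,3,1],[0,0,0,0,0,0,1]]'
python3 -c "
from h import *
to((.367,-.303,.11),(.367,-.303,.015))
im,d=manip.capture('top');cv2.imwrite('pics/top1.png',im[:,:,::-1])"
```

```text
clock: 3.6
tool_pos: [0.3474, -0.3249, 0.2016]
orientation: [1.572, 2.72, 0.002]
ft_force: [0.4, 0.4, 0.4]
grip_width: 0.0852
at [ 0.3474 -0.3249  0.2016] yaw tool y 29.95 z [ 0.0012  0.0011 -1.    ] F [0.4 0.4 0.4] w 0.0852 t 3.6 q [ 1.05  0.35 -0.53  1.98  0.23  0.88  0.92]
[ 0.367 -0.303  0.11 ] tool mm [ 9.2 27.8 91.7] rows>= 1.9
[ 0.367 -0.303  0.015] tool mm [-0.  -0.2 95. ] rows>= 1.9
```

View pics/top1.png

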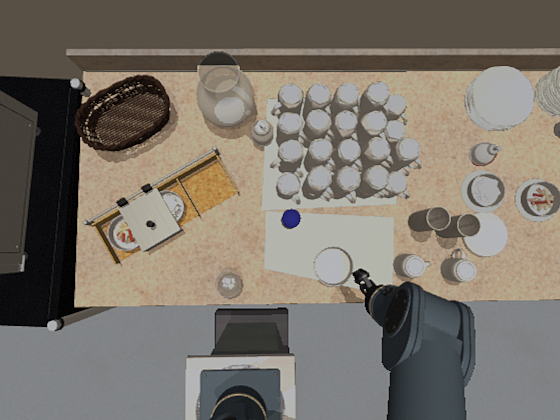

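The gripper is at (365,278), just in front and to the right of the dish at (332,265), which hasn't moved. Next I'll go over the rim and down.

```bash
python3 -m creep '[[0,0,0,3,9,20,1],[0,0,0,3,9,25,1],[0,0,0,3,9.8,25,1],[0,0,0,0,0,22,1],[0,0,0,0,0,0,1],[0,0,0,0,0,0,1]]'
python3 -c "
from h import *
to((.367,-.303,.015))
for c in('top','scene'):
  im,d=manip.capture(c);cv2.imwrite('pics/%s2.png'%c,cv2.resize(im[150:320,220:440,::-1],None,fx=3,fy=3))"
```

```text
clock: 4.25
tool_pos: [0.3645, -0.3083, 0.1095]
orientation: [-1.578, -2.716, 0.0]
ft_force: [0.4, -1.0, 0.3]
grip_width: 0.0854
at [ 0.3645 -0.3083  0.1095] yaw tool y 29.67 z [-7.e-04  1.e-04 -1.e+00] F [ 0.4 -1.   0.3] w 0.0854 t 4.25 q [ 0.93  0.48 -0.47  2.08  0.35  0.65  0.75]
[ 0.367 -0.303  0.015] tool mm [ 3.3  4.9 94.5] rows>= 1.9
```

View pics/top2.png

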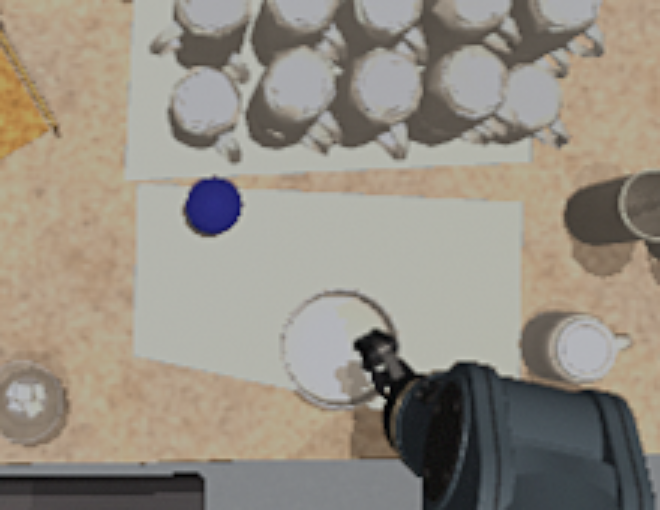

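View pics/scene2.png

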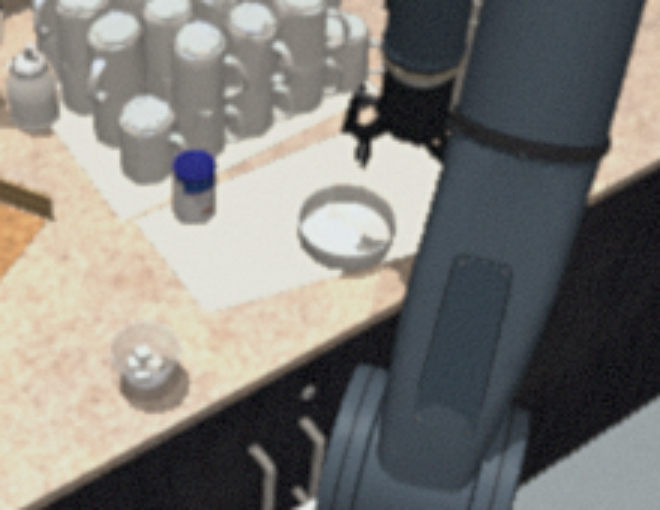

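```bash
python3 -m creep '[[0,0,0,1,1.6,20,1],[0,0,0,1,1.6,20,1],[0,0,0,1.3,1.7,20,1],[0,0,0,0,0,15,1],[0,0,0,0,0,10,1],[0,0,0,0,0,5,1],[0,0,0,0,0,0,1],[0,0,0,0,0,0,1]]'
python3 -c "
from h import *
to((.367,-.303,.015))"
```

```text
clock: 5.15
tool_pos: [0.3677, -0.3026, 0.0199]
orientation: [1.575, 2.717, -0.0]
ft_force: [-0.4, 0.6, -0.2]
grip_width: 0.0852
at [ 0.3677 -0.3026  0.0199] yaw tool y 29.78 z [ 7.e-04 -6.e-04 -1.e+00] F [-0.4  0.6 -0.2] w 0.0852 t 5.15 q [ 0.82  0.62 -0.34  2.17  0.49  0.42  0.61]
[ 0.367 -0.303  0.015] tool mm [-0.  -0.8  4.9] rows>= 0.1
```

```bash
python3 -m creep '[[0,0,0,0,0,3,1],[0,0,0,0,0,0,0.5],[0,0,0,0,0,0,0.3],[0,0,0,0,0,0,0.1],[0,0,0,0,0,0,0],[0,0,0,0,0,0,0],[0,0,0,0,0,0,0],[0,0,0,0,0,0,0],[0,0,0,0,0,0,0]]' 30
python3 -c "
from h import *
to()
for c in('top','scene'):
  im,d=manip.capture(c);cv2.imwrite('pics/%s3.png'%c,cv2.resize(im[150:320,220:440,::-1],None,fx=3,fy=3))
  for r in manip.regions_of(c,'dish')[:1]:
    m=r['pixels'];C=cloud(c,d)[m&(d>0)];C=C[(C[:,2]>.022)&(C[:,2]<.045)];print(r['score'],C.min(0),C.max(0))
"
```

```text
clock: 6.05
tool_pos: [0.3673, -0.3025, 0.0164]
orientation: [1.576, 2.717, -0.0]
ft_force: [-1.8, -1.4, 3.1]
grip_width: 0.0063
at [ 0.3673 -0.3025  0.0164] yaw tool y 29.78 z [ 1.e-04 -4.e-04 -1.e+00] F [-1.8 -1.4  3.1] w 0.0063 t 6.05 q [ 0.82  0.63 -0.33  2.17  0.49  0.42  0.61]
0.59 [ 0.35796589 -0.33424395  0.02216146] [ 0.47116159 -0.21847013  0.03860267]
0.94 [ 0.35452778 -0.30794827  0.02203601] [ 0.47339287 -0.21374958  0.04020176]
```

View pics/top3.png

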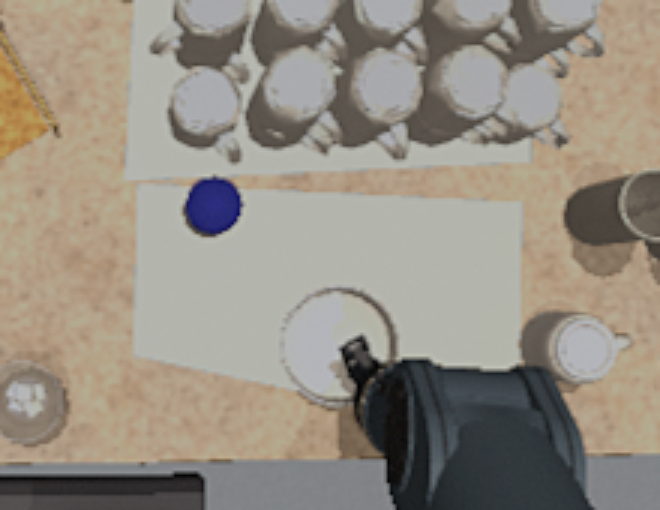

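View pics/scene3.png

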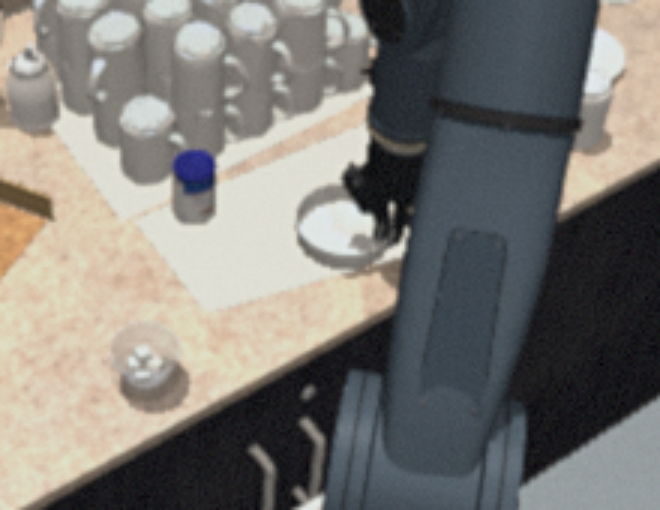

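The rim is gripped at a width of 6 mm, with a thin wall between the fingers, and the dish centre is about 55 mm along tool y from the TCP. Next I'll slide it past the creamer.

```bash
python3 -c "
from h import *
to((.389,-.183,.0165),(.409,-.118,.0165),(.499,.002,.0165))"
```

```text
at [ 0.3673 -0.3025  0.0164] yaw tool y 29.78 z [-1.e-04 -3.e-04 -1.e+00] F [-2.1 -2.6  3.5] w 0.0062 t 6.25 q [ 0.82  0.63 -0.33  2.17  0.49  0.42  0.61]
[ 0.389 -0.183  0.016] tool mm [92.9 78.2 -0.2] rows>= 2.4
[ 0.409 -0.118  0.016] tool mm [46.5 49.6 -0. ] rows>= 1.4
[0.499 0.002 0.016] tool mm [ 59.4 137.7  -0. ] rows>= 3.0
```

```bash
python3 -m creep '[[0,0,0,5,4,0,0],[0,0,0,11,9,0,0],[0,0,0,15,13,0,0],[0,0,0,15,13,0,0],[0,0,0,15,13,0,0],[0,0,0,15,13,0,0],[0,0,0,12,9,0,0],[0,0,0,5,2,0,0],[0,0,0,0,0,0,0]]'
python3 -c "
from h import *
to((.409,-.118,.0165),(.499,.002,.0165))
for c in('scene',):
  im,d=manip.capture(c);cv2.imwrite('pics/%s4.png'%c,cv2.resize(im[130:330,110:430,::-1],None,fx=2.4,fy=2.4))"
```

```text
clock: 7.15
tool_pos: [0.3881, -0.183, 0.0165]
orientation: [1.572, 2.718, 0.002]
ft_force: [1.4, -1.6, 2.7]
grip_width: 0.0062
at [ 0.3881 -0.183   0.0165] yaw tool y 29.9 z [ 1.6e-03  2.0e-04 -1.0e+00] F [ 1.4 -1.6  2.7] w 0.0062 t 7.15 q [ 0.51  0.59 -0.26  2.29  0.48  0.31  0.36]
[ 0.409 -0.118  0.016] tool mm [46.  50.6  0. ] rows>= 1.4
[0.499 0.002 0.016] tool mm [ 59.2 137.8   0.2] rows>= 3.0
```

View pics/scene4.png

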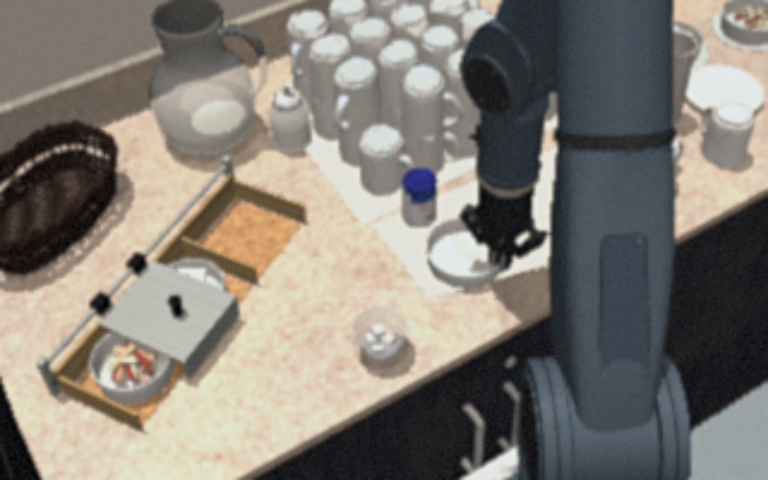

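The dish at crop (465,250) is held and follows the gripper. The creamer at (420,195) and the bowl at (380,340) are untouched. I'll continue to W' and then to the bay mouth.

```bash
python3 -m creep '[[0,0,0,8,9,0,0],[0,0,0,14,15,0,0],[0,0,0,14,15,0,0],[0,0,0,9,12,0,0],[0,0,0,7,17,0,0],[0,0,0,10,23,0,0],[0,0,0,11,25,0,0],[0,0,0,11,25,0,0],[0,0,0,10,23,0,0],[0,0,0,7,16,0,0],[0,0,0,4,8,0,0],[0,0,0,0,0,0,0]]'
python3 -c "
from h import *
to((.499,.002,.0165))
p=np.load('rack.npy');c,s=np.cos(p[2]),np.sin(p[2]);R=np.array([[c,-s],[s,c]])
for c in('scene','top'):
  im,d=manip.capture(c);cv2.imwrite('pics/%s5.png'%c,cv2.resize(im[130:330,70:390,::-1],None,fx=2.4,fy=2.4))
  for r in manip.regions_of(c,'dish')[:1]:
    m=r['pixels'];C=cloud(c,d)[m&(d>0)];C=C[(C[:,2]>.022)&(C[:,2]<.045)];L=(C[:,:2]-p[:2])@R;print(r['score'],L.min(0),L.max(0),(L.min(0)+L.max(0))/2)
"
```

```text
clock: 8.4
tool_pos: [0.498, 0.0004, 0.0163]
orientation: [-1.575, -2.717, 0.002]
ft_force: [-1.0, 0.1, 6.6]
grip_width: 0.0062
at [4.98e-01 4.00e-04 1.63e-02] yaw tool y 29.79 z [-1.e-03 -6.e-04 -1.e+00] F [-1.   0.1  6.6] w 0.0062 t 8.4 q [ 0.07  0.64 -0.24  2.11  0.36  0.43  0.07]
[0.499 0.002 0.016] tool mm [ 0.9  1.7 -0.2] rows>= 0.0
0.91 [-0.17881175 -0.17446495] [-0.06650469 -0.07805005] [-0.12265822 -0.1262575 ]
0.53 [-0.13592744 -0.19844937] [-0.06621372 -0.11748155] [-0.10107058 -0.15796546]
```

View pics/scene5.png

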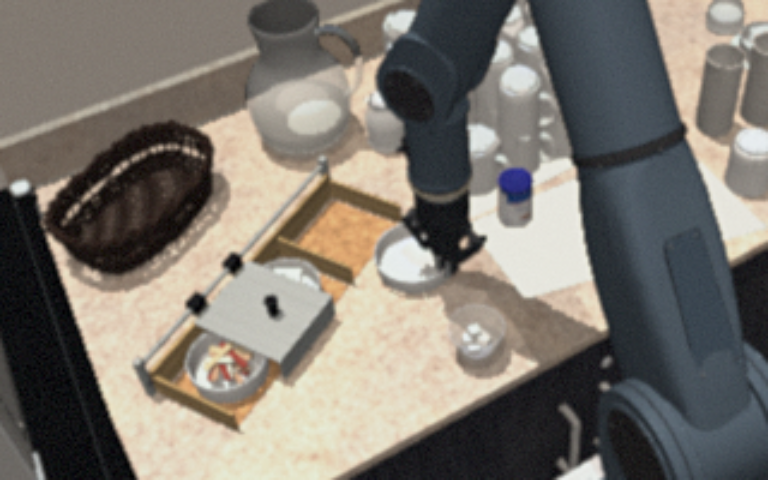

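View pics/top5.png

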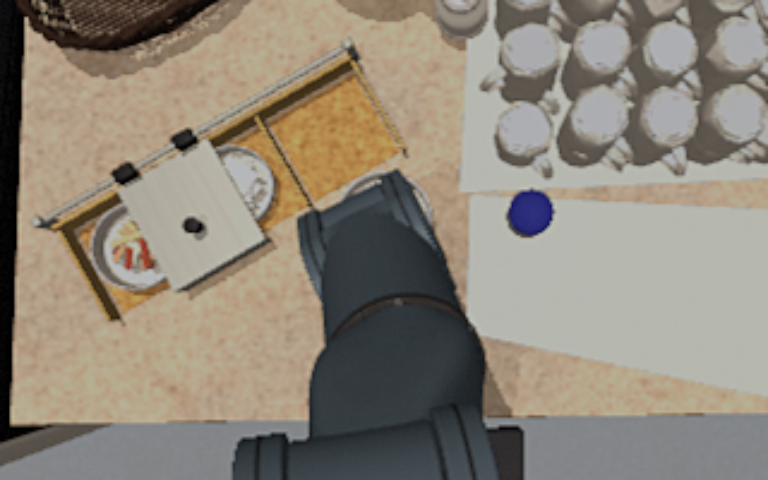

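Both cameras put the dish at rack (-0.123, -0.138), which is lined up with the bay. Next I'll slide it in.

```bash
python3 -m creep '[[0,0,0,1,6,0,0],[0,0,0,1,12,0,0],[0,0,0,0.4,17,0,0],[0,0,0,0,17,0,0],[0,0,0,0,17,0,0],[0,0,0,0,17,0,0],[0,0,0,0,15,0,0],[0,0,0,0,10,0,0],[0,0,0,0,7,0,0],[0,0,0,0,3,0,0],[0,0,0,0,0,0,0]]'
cat > look.py <<'E'
from h import *
import sys
to()
p=np.load('rack.npy');c,s=np.cos(p[2]),np.sin(p[2]);R=np.array([[c,-s],[s,c]])
o=manip.get_obs(); print("tcp rack",R.T@(o["tool_pos"][:2]-p[:2]))
for c in('scene','top'):
  im,d=manip.capture(c);cv2.imwrite('pics/%s%s.png'%(c,sys.argv[1]),cv2.resize(im[130:330,70:390,::-1],None,fx=2.4,fy=2.4))
  for r in manip.regions_of(c,'dish')[:1]:
    m=r['pixels'];C=cloud(c,d)[m&(d>0)];C=C[(C[:,2]>.022)&(C[:,2]<.045)];L=(C[:,:2]-p[:2])@R;print(r['score'],L.min(0),L.max(0),(L.min(0)+L.max(0))/2)
E
python3 look.py 6
```

```text
clock: 9.7
tool_pos: [0.5997, 0.0606, 0.0163]
orientation: [-1.576, -2.715, 0.008]
ft_force: [-8.8, -4.1, 14.5]
grip_width: 0.006
at [0.5997 0.0606 0.0163] yaw tool y 29.73 z [-0.0047 -0.0029 -1.    ] F [-8.8 -4.1 14.5] w 0.006 t 9.7 q [-0.01  0.73 -0.27  1.83  0.31  0.62  0.05]
tcp rack [-0.05940249 -0.13589925]
0.89 [-0.06117764 -0.16839246] [ 0.05577642 -0.0748014 ] [-0.00270061 -0.12159693]
0.42 [-0.01962899 -0.19342858] [ 0.00601528 -0.18992117] [-0.00680685 -0.19167488]
```

View pics/scene6.png

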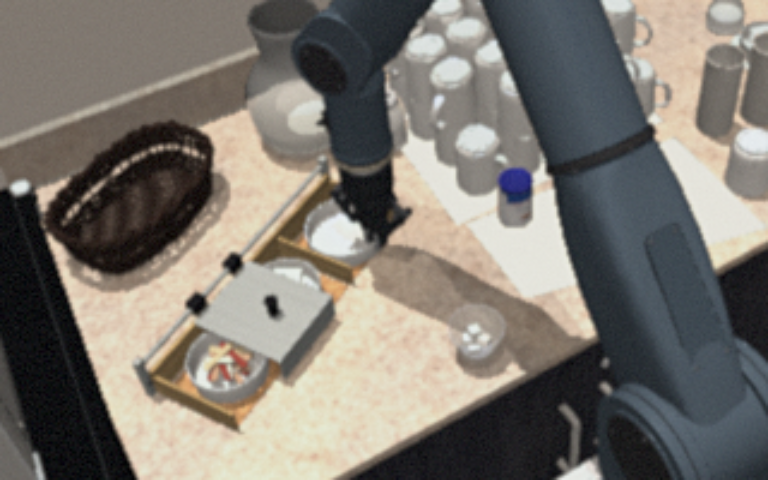

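View pics/top6.png

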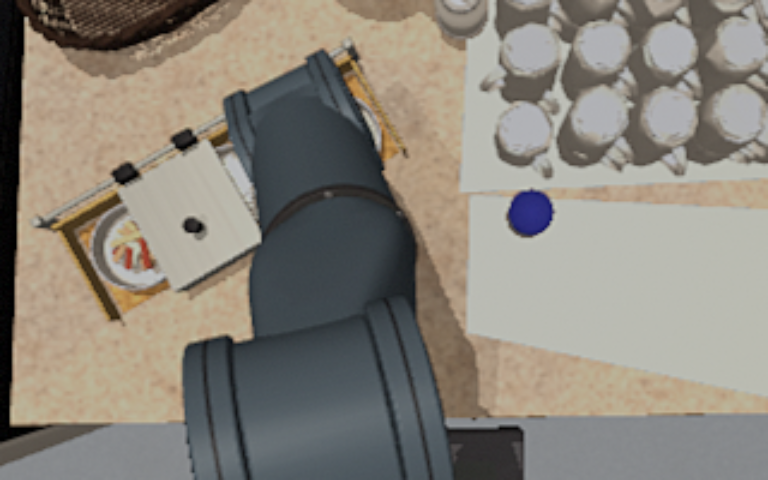

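The dish is in the bay, with the far rim at rack x≈0.056 and about 9 mm still to go. I'll ease the downward press a little and push gently.

```bash
python3 -m creep '[[0,0,0,0,2,-1,0],[0,0,0,0,2,0,0],[0,0,0,0,2,0,0],[0,0,0,0,1,0,0],[0,0,0,0,0,0,0]]'
python3 look.py 7
```

```text
clock: 10.4
tool_pos: [0.608, 0.0665, 0.0171]
orientation: [-1.575, -2.718, 0.0]
ft_force: [-1.7, -2.2, 3.4]
grip_width: 0.0061
at [0.608  0.0665 0.0171] yaw tool y 29.81 z [-2.e-04  1.e-04 -1.e+00] F [-1.7 -2.2  3.4] w 0.0061 t 10.4 q [-0.02  0.74 -0.27  1.81  0.31  0.63  0.05]
tcp rack [-0.04925032 -0.13503043]
0.67 [-0.05128924 -0.17130959] [ 0.0630283  -0.07554463] [ 0.00586953 -0.12342711]
```

```bash
python3 -m creep '[[0,0,0,0,1,0,0],[0,0,0,0,1,0,0],[0,0,0,0,1,0,0],[0,0,0,0,0,0,0],[0,0,0,0,0,0,0]]'
python3 look.py 8
```

```text
clock: 11.1
tool_pos: [0.6096, 0.0675, 0.017]
orientation: [-1.575, -2.717, 0.003]
ft_force: [-4.5, -3.2, 3.6]
grip_width: 0.006
at [0.6096 0.0675 0.017 ] yaw tool y 29.8 z [-1.9e-03 -8.0e-04 -1.0e+00] F [-4.5 -3.2  3.6] w 0.006 t 11.1 q [-0.02  0.74 -0.27  1.81  0.31  0.63  0.05]
tcp rack [-0.04732117 -0.13495668]
0.84 [-0.05143808 -0.17095333] [ 0.06963941 -0.06841967] [ 0.00910066 -0.1196865 ]
```

Force is rising and the tool stalled 1 mm short, so the dish is against the wall. I'll release and lift.

```bash
python3 -m creep '[[0,0,0,0,0,0,0.15],[0,0,0,0,0,0,0.3],[0,0,0,0,0,0,0.4],[0,0,0,0,0,0,0.5],[0,0,0,0,0,0,0.5],[0,0,0,0,0,-5,0.5],[0,0,0,0,0,-20,0.5],[0,0,0,0,0,-35,0.5],[0,0,0,0,0,-45,0.5],[0,0,0,0,0,-35,0.5],[0,0,0,0,0,-10,0.5],[0,0,0,0,0,0,0.5]]'
python3 look.py 9
```

```text
clock: 12.5
tool_pos: [0.6114, 0.0681, 0.1693]
orientation: [1.574, 2.715, 0.003]
ft_force: [-0.4, -0.4, -0.5]
grip_width: 0.043
at [0.6114 0.0681 0.1693] yaw tool y 29.79 z [ 3.6e-03  4.0e-04 -1.0e+00] F [-0.4 -0.4 -0.5] w 0.043 t 12.5 q [ 0.03  0.56 -0.34  1.68  0.22  0.94  0.13]
tcp rack [-0.04545116 -0.13534437]
0.74 [-0.05247978 -0.1908085 ] [ 0.06861882 -0.06722462] [ 0.00806952 -0.12901656]
0.75 [-0.05040925 -0.19288075] [ 0.04068412 -0.14577829] [-0.00486256 -0.16932952]
```

View pics/scene9.png

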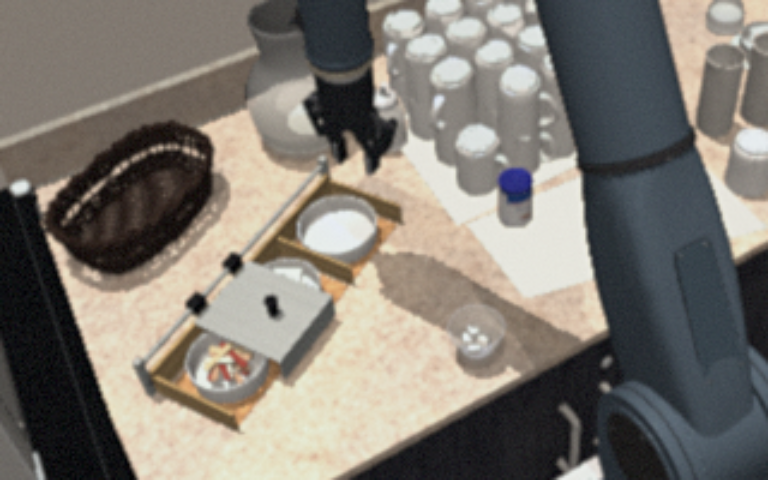

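The dish sits in the right bay, centre about rack (0.007, -0.133), within tolerance. Next is the hood: go to the left of the knob with the fingers shut.

```bash
python3 -c "
from h import *
p=np.load('rack.npy');c,s=np.cos(p[2]),np.sin(p[2]);R=np.array([[c,-s],[s,c]])
a=p[:2]+R@[-.020,.1]
to((*a,.165),(*a,.063))"
```

```text
at [0.6096 0.0677 0.1656] yaw tool y 29.81 z [-2.8e-03 -5.0e-04 -1.0e+00] F [-0.   0.1 -0.1] w 0.0426 t 12.7 q [ 0.03  0.56 -0.34  1.68  0.22  0.94  0.13]
[0.515 0.284 0.165] tool mm [234.9  25.7   0.8] rows>= 4.7
[0.515 0.284 0.063] tool mm [-1.00e-01  3.00e-01  1.02e+02] rows>= 2.0
```

```bash
python3 -m creep '[[0,0,0,12,1,0,0],[0,0,0,24,3,0,0],[0,0,0,30,3,0,0],[0,0,0,30,3,0,0],[0,0,0,30,3,0,0],[0,0,0,30,3,0,0],[0,0,0,30,3,0,0],[0,0,0,25,3,0,0],[0,0,0,16,2,0,0],[0,0,0,8,1,0,0],[0,0,0,0,0,0,0],[0,0,0,0,0,0,0]]'
python3 look.py 10
python3 -c "
from h import *
p=np.load('rack.npy');c,s=np.cos(p[2]),np.sin(p[2]);R=np.array([[c,-s],[s,c]])
a=p[:2]+R@[-.020,.1]
to((*a,.063))"
```

```text
clock: 13.9
tool_pos: [0.5159, 0.2831, 0.1671]
orientation: [1.577, 2.717, -0.001]
ft_force: [0.6, 0.6, -0.1]
grip_width: 0.0
at [0.5159 0.2831 0.1671] yaw tool y 29.74 z [-0.    -0.001 -1.   ] F [ 0.6  0.6 -0.1] w 0.0 t 13.9 q [-0.36  0.52 -0.35  1.75  0.22  0.91 -0.28]
tcp rack [-0.01994051  0.09851236]
0.57 [-0.05395441 -0.19293944] [ 0.06810105 -0.07375219] [ 0.00707332 -0.13334582]
0.91 [-0.05190522 -0.19183623] [ 0.0631494  -0.07820696] [ 0.00562209 -0.1350216 ]
at [0.516  0.2832 0.1672] yaw tool y 29.7 z [ 1.e-04 -5.e-04 -1.e+00] F [0.4 0.  0.5] w -0.0 t 14.1 q [-0.35  0.52 -0.35  1.75  0.22  0.91 -0.28]
[0.515 0.284 0.063] tool mm [  1.5  -0.2 104.2] rows>= 2.1
```

View pics/scene10.png

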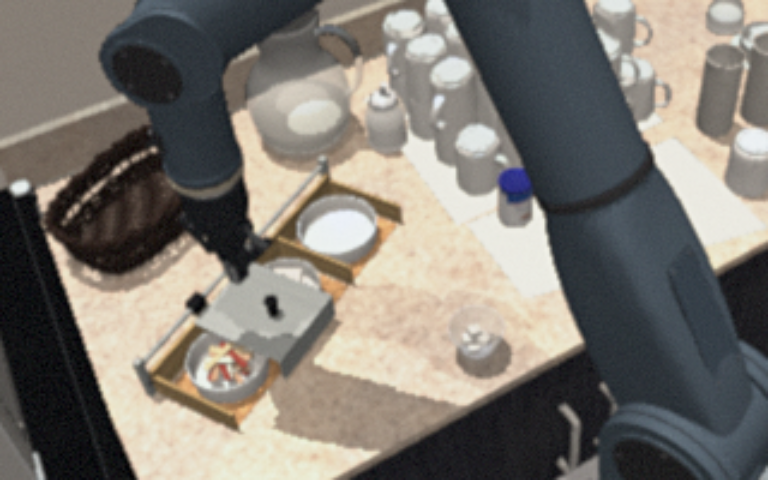

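```bash
python3 -m creep '[[0,0,0,0,0,15,0],[0,0,0,0,0,25,0],[0,0,0,0,0,25,0],[0,0,0,0,0,20,0],[0,0,0,0,0,12,0],[0,0,0,0,0,5,0],[0,0,0,0,0,2,0],[0,0,0,0,0,0,0]]'
python3 look.py 11
```

```text
clock: 14.9
tool_pos: [0.5158, 0.2845, 0.0638]
orientation: [1.575, 2.718, 0.001]
ft_force: [0.7, -0.7, 0.1]
grip_width: -0.0
at [0.5158 0.2845 0.0638] yaw tool y 29.79 z [ 7.e-04  4.e-04 -1.e+00] F [ 0.7 -0.7  0.1] w -0.0 t 14.9 q [-0.39  0.65 -0.3   1.85  0.29  0.68 -0.34]
tcp rack [-0.01934585  0.09973117]
0.86 [-0.05282395 -0.2029975 ] [ 0.07014461 -0.06566227] [ 0.00866033 -0.13432989]
```

View pics/scene11.png

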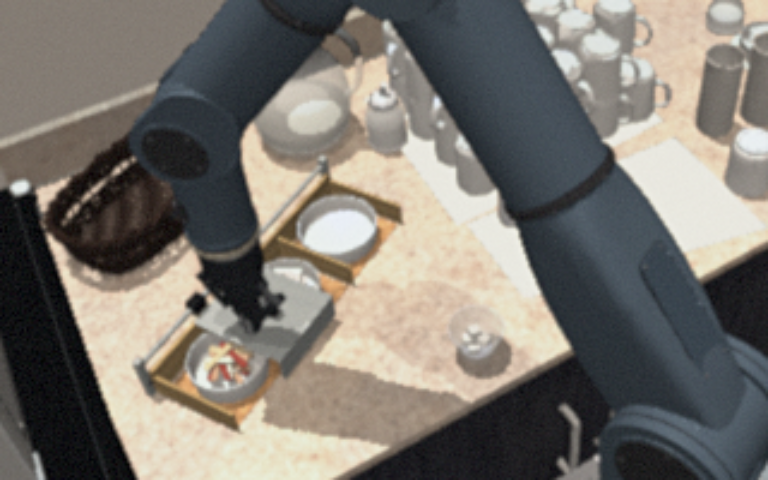

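The fingertips are beside the knob, at about (255,320). Next I'll push the hood right.

```bash
python3 -m creep '[[0,0,0,-8,0,0,0],[0,0,0,-12,0,0,0],[0,0,0,-18,0,0,0],[0,0,0,-20,0,0,0],[0,0,0,-20,0,0,0],[0,0,0,-20,0,0,0],[0,0,0,-20,0,0,0],[0,0,0,-20,0,0,0],[0,0,0,-20,0,0,0],[0,0,0,-16,0,0,0],[0,0,0,-10,0,0,0],[0,0,0,0,0,0,0]]'
cat > hood.py <<'E'
from h import *
p=np.load('rack.npy');c,s=np.cos(p[2]),np.sin(p[2]);R=np.array([[c,-s],[s,c]])
for n in('scene','top'):
  im,d=manip.capture(n);C=cloud(n,d);L=(C[...,:2]-p[:2])@R
  m=(d>0)&(C[...,2]>.044)&(C[...,2]<.056)&(abs(L[...,0]+.03)<.03)&(abs(L[...,1])<.22)
  print(n,"plate y",np.percentile(L[m][:,1],[0.5,99.5]),m.sum())
E
python3 look.py 12; python3 hood.py
```

```text
clock: 16.3
tool_pos: [0.6075, 0.1223, 0.0631]
orientation: [1.579, 2.715, -0.002]
ft_force: [0.4, -0.6, -0.5]
grip_width: -0.0
at [0.6075 0.1223 0.0631] yaw tool y 29.65 z [-1.0e-04 -1.1e-03 -1.0e+00] F [ 0.4 -0.6 -0.5] w -0.0 t 16.3 q [-0.07  0.69 -0.32  1.76  0.31  0.74 -0.04]
tcp rack [-0.0216279  -0.08648729]
0.69 [-0.03241329 -0.19335469] [ 0.04527275 -0.17580739] [ 0.00642973 -0.18458104]
scene plate y [-0.17196177  0.11437887] 339
top plate y [-0.17260772 -0.08939525] 508
```

View pics/scene12.png

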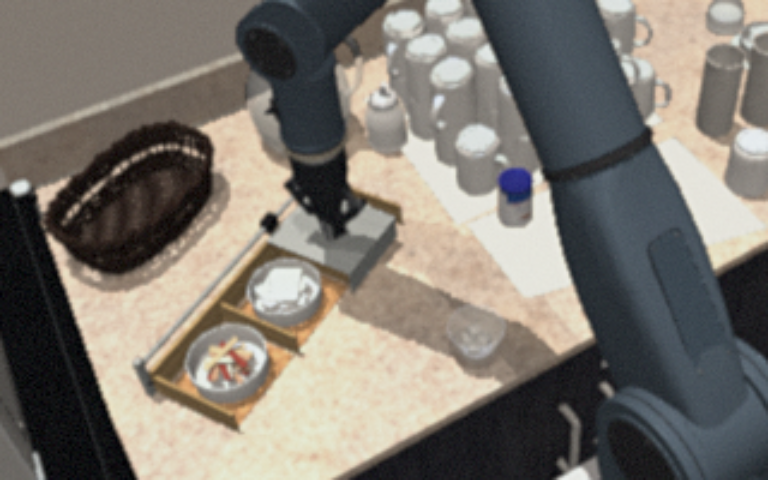

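The hood's right edge is at -0.172, and at the stop it would be -0.198, so about 26 mm remains.

```bash
python3 -m creep '[[0,0,0,-5,0,0,0],[0,0,0,-6,0,0,0],[0,0,0,-5,0,0,0],[0,0,0,-3,0,0,0],[0,0,0,-2,0,0,0],[0,0,0,-1.5,0,0,0],[0,0,0,-1,0,0,0],[0,0,0,0,0,0,0]]'
python3 look.py 13; python3 hood.py
```

```text
clock: 17.4
tool_pos: [0.6186, 0.1042, 0.0633]
orientation: [-1.575, -2.718, 0.0]
ft_force: [-0.3, 1.0, -1.0]
grip_width: 0.0001
at [0.6186 0.1042 0.0633] yaw tool y 29.8 z [-0. -0. -1.] F [-0.3  1.  -1. ] w 0.0001 t 17.4 q [-0.04  0.7  -0.33  1.74  0.31  0.75 -0.  ]
tcp rack [-0.0211742  -0.10779727]
scene plate y [-0.19090318  0.12371369] 347
top plate y [-0.19248659 -0.1228146 ] 440
```

```bash
python3 -m creep '[[0,0,0,-1.5,0,0,0],[0,0,0,-1.5,0,0,0],[0,0,0,-1,0,0,0],[0,0,0,-1,0,0,0],[0,0,0,-0.5,0,0,0],[0,0,0,0,0,0,0]]'
python3 look.py 14; python3 hood.py
```

```text
clock: 18.3
tool_pos: [0.6213, 0.0993, 0.0632]
orientation: [-1.576, -2.718, 0.0]
ft_force: [-1.3, 0.7, 0.7]
grip_width: -0.0001
at [0.6213 0.0993 0.0632] yaw tool y 29.79 z [-2.e-04 -1.e-04 -1.e+00] F [-1.3  0.7  0.7] w -0.0001 t 18.3 q [-0.03  0.7  -0.33  1.74  0.31  0.76  0.  ]
tcp rack [-0.02128761 -0.11332561]
0.62 [-0.07549482 -0.19557132] [0.08501932 0.21736032] [0.00476225 0.0108945 ]
scene plate y [-0.19726212  0.10465865] 352
top plate y [-0.19797283 -0.13230445] 436
```

The hood is within about 1 mm of its stop. I'll back off, lift straight up and check.

```bash
python3 -m creep '[[0,0,0,6,0,0,0],[0,0,0,12,0,0,0],[0,0,0,5,0,-10,0],[0,0,0,0,0,-30,0],[0,0,0,0,0,-40,0],[0,0,0,0,0,-40,0],[0,0,0,20,-20,-20,0],[0,0,0,30,-20,0,0],[0,0,0,40,-10,0,0],[0,0,0,40,0,0,0],[0,0,0,20,0,0,0],[0,0,0,0,0,0,0]]'
python3 look.py 15; python3 hood.py
python3 - <<'E'
from h import *
for n in("scene","top"):
    im,d=manip.capture(n)
    for t in("creamer","sugar_bowl","ramekin_packets","ramekin_sticks","hood"):
        for r in manip.regions_of(n,t)[:1]:
            C=cloud(n,d)[r["pixels"]&(d>0)]; top=np.percentile(C[:,2],97); S=C[C[:,2]>top-.012]; print(n,t,r["score"],((S.min(0)+S.max(0))/2).round(3))
E
```

```text
clock: 19.8
tool_pos: [0.4896, 0.2289, 0.2046]
orientation: [-1.566, -2.723, -0.003]
ft_force: [0.4, -0.3, -0.9]
grip_width: 0.0001
at [0.4896 0.2289 0.2046] yaw tool y 30.17 z [ 7.0e-04  2.1e-03 -1.0e+00] F [ 0.4 -0.3 -0.9] w 0.0001 t 19.8 q [-0.23  0.42 -0.42  1.82  0.21  0.94 -0.21]
tcp rack [-0.06994012  0.06486012]
0.42 [-0.07605386 -0.21485282] [0.08243786 0.21705313] [0.003192   0.00110015]
scene plate y [-0.19771205  0.20578042] 411
top plate y [-0.19756948 -0.07424475] 832
scene creamer 0.76 [ 0.547 -0.15   0.08 ]
scene sugar_bowl 0.86 [0.367 0.032 0.052]
scene ramekin_packets 0.77 [0.587 0.212 0.037]
scene ramekin_sticks 0.72 [0.517 0.327 0.036]
scene hood 0.88 [0.596 0.127 0.177]
top creamer 0.57 [ 0.55  -0.153  0.079]
top sugar_bowl 0.68 [0.367 0.032 0.051]
top ramekin_packets 0.7 [0.588 0.21  0.036]
top ramekin_sticks 0.49 [0.515 0.196 0.337]
top hood 0.69 [0.686 0.124 0.073]
```

View pics/scene15.png

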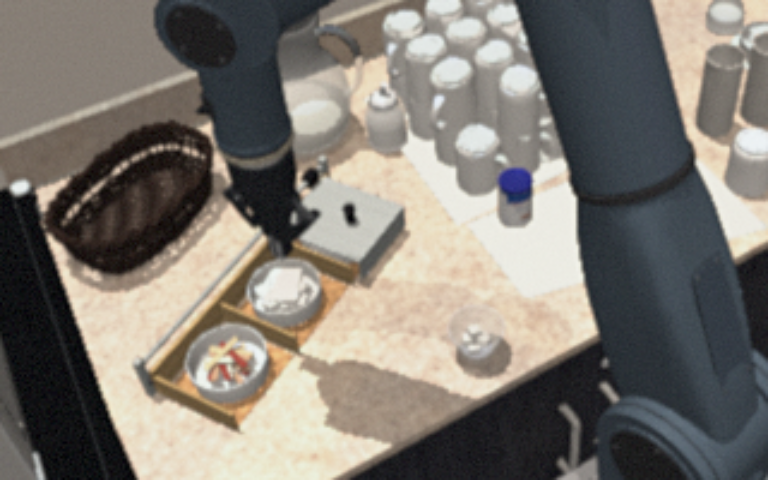

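View pics/top15.png

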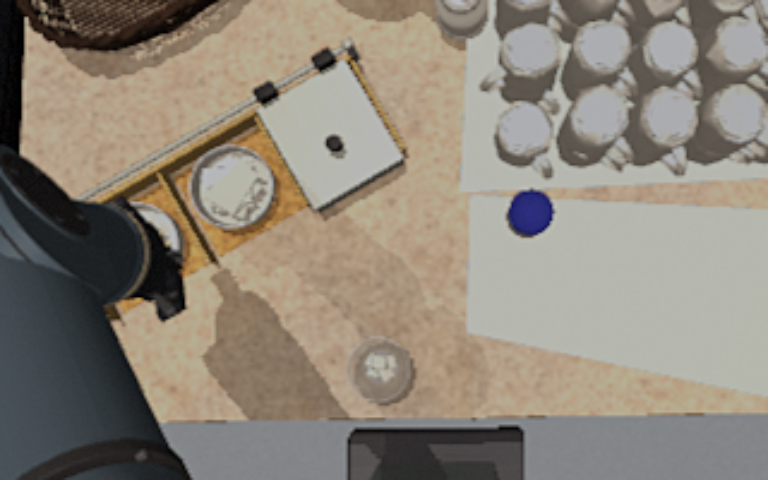

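The hood spans rack y -0.198 to -0.074, with its middle at -0.136, so it is squarely over the right bay. Everything else stands where it was and the arm is clear, so I'll hand in.

```bash
python3 -c "
from plant import manip
print(manip.close_job())"
```

```text
the job is handed in; nothing more can be done
None
```

I gripped the dish by its front rim and slid it along the counter between the creamer and the sugar bowl. It went into the free right bay until the push force rose against the back wall. I then pushed the hood by its knob to its right stop and drew the arm clear. I handed in at about 20 s of the 72 s.

**Dish:** before the hood covered it, the two cameras put its centre at about rack (0.006, -0.134), against the bay point (0.006, -0.136). After that only the hood could be seen, so the dish's place under it is not checked again.

**Hood:** its plate measured rack y -0.198 to -0.074, so its middle is at -0.136, a hood value of about 0.

**Other things:** the creamer and sugar bowl measured within about 4 mm of their start positions. The two ramekins look untouched, but I could not compare them exactly. The hood hid part of each at the start. At the end, the top camera's position for the sticks ramekin was wrong, because its region took in the arm, which partly hid that dish. The other camera's position for it was within 7 mm of the start.

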